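# Sort a mixed handful of returned bottles into the stock trays

### The job

Sort the returned bottles standing in the middle of the bench into the stock trays: the two nasal sprays into the free bays of the green tray that already holds one, the two dropper bottles into the free bays of the orange tray that already holds one, and the amber syrup bottle into either bay of the grey wide-bayed tray. Each gets a bay of its own and is left standing upright on the bay's floor. Never tip a bottle over, and leave the spray and the dropper that are already put away standing in their bays.

Things in the scene. Friction and masses are not known exactly. Their poses are not given: they have to be found in the camera images.
- spray_tray: green stock tray for nasal sprays, 56 x 178 mm, 44 mm high: three bays in a row, 48 mm (x) by 54 mm (y) clear, centres at y = -58, 0, +58 mm. The middle bay already holds a spray, the outer two are empty. Bay floors 6 mm above the bench, walls 4 mm; blank card on the -x side. Fixed. Origin: centre of the underside; x across, y along the row, z up
- dropper_tray: orange stock tray for dropper bottles, 56 x 178 mm, 32 mm high: three bays in a row, 48 mm (x) by 54 mm (y) clear, centres at y = -58, 0, +58 mm. The middle bay already holds a dropper bottle, the outer two are empty. Bay floors 6 mm above the bench, walls 4 mm; blank card on the -x side. Fixed. Origin: centre of the underside; x across, y along the row, z up
- spray_a: one of two alike, loose in the middle of the bench between the trays: nasal spray, 118 mm tall: brown glass, teal label, white pump and long white tip. Body 29 mm across up to 41 mm, pump 24 mm up to 76 mm, thin flange 30 mm to 80 mm, then the capped tip, 15 mm across, to 118 mm (the best grip from above). Origin: centre of the underside, z up; round. 31 g
- dropper_a: one of two alike, loose in the middle of the bench between the trays: dropper bottle, 92 mm tall: amber glass, black cap and teat. Body 29 mm across up to 49 mm, black cap 18 mm across to 68 mm (the best grip), teat 11 mm above it. Origin: centre of the underside, z up; round. 42 g
- spray_b: one of two alike, loose in the middle of the bench between the trays: nasal spray, 118 mm tall: brown glass, teal label, white pump and long white tip. Body 29 mm across up to 41 mm, pump 24 mm up to 76 mm, thin flange 30 mm to 80 mm, then the capped tip, 15 mm across, to 118 mm (the best grip from above). Origin: centre of the underside, z up; round. 31 g
- dropper_b: one of two alike, loose in the middle of the bench between the trays: dropper bottle, 92 mm tall: amber glass, black cap and teat. Body 29 mm across up to 49 mm, black cap 18 mm across to 68 mm (the best grip), teat 11 mm above it. Origin: centre of the underside, z up; round. 42 g
- kept_spray: already in the middle bay of the green tray, loose, to stay there: nasal spray, 118 mm tall: brown glass, teal label, white pump and long white tip. Body 29 mm across up to 41 mm, pump 24 mm up to 76 mm, thin flange 30 mm to 80 mm, then the capped tip, 15 mm across, to 118 mm (the best grip from above). Origin: centre of the underside, z up; round. 31 g
- kept_dropper: already in the middle bay of the orange tray, loose, to stay there: dropper bottle, 92 mm tall: amber glass, black cap and teat. Body 29 mm across up to 49 mm, black cap 18 mm across to 68 mm (the best grip), teat 11 mm above it. Origin: centre of the underside, z up; round. 42 g
- syrup: amber syrup bottle with a white screw cap, 155 mm tall, loose in the middle of the bench between the trays: body 66 mm across up to 97 mm, shoulder narrowing to a 27 mm neck at 118 mm, cap 30 mm across from 133 to 155 mm (a good grip). Origin: centre of the underside, z up; round. 330 g. (A tiered carousel overhangs the bench behind on the left: keep the wrist out of it)
- bottle_tray: grey stock tray for syrup bottles, 92 x 178 mm, 44 mm high: two empty bays, 84 mm (x) by 83 mm (y) clear, centres at y = -43.5 and +43.5 mm. Bay floors 6 mm above the bench, walls 4 mm; blank card on the -x side. Fixed. Origin: centre of the underside; x across, y along the row, z up
Things that resemble listed ones, but are neither listed nor needed, are in the scene too. What is shaped like the bottle_tray but red is not meant.

How it is judged:
At the end, for the whole second after the job is handed in: Loose sprays in the green tray's outer bays, loose droppers in the orange tray's, syrup bottle in a grey bay, the two kept bottles still in the middle bays: each within 14 mm across and 14 to 16 mm along of its bay's centre, base within 6 mm of the floor, upright within 7 degrees, at rest ((y of spray_a in the frame of spray_tray between -0.074 and -0.042 m or y of spray_a in the frame of spray_tray between 0.042 and 0.074 m) and x of spray_a in the frame of spray_tray between -0.014 and 0.014 m and z of each of spray_a, spray_b, kept_spray in the frame of spray_tray below 0.012 m and angle between each of spray_a, spray_b, dropper_a, dropper_b, syrup, kept_spray, kept_dropper's own z axis and vertical below 0.12 rad and linear speed of each of spray_a, spray_b, dropper_a, dropper_b, syrup, kept_spray, kept_dropper below 0.02 m/s and angular speed of each of spray_a, spray_b, dropper_a, dropper_b, syrup, kept_spray, kept_dropper below 0.2 rad/s and (y of spray_b in the frame of spray_tray between -0.074 and -0.042 m or y of spray_b in the frame of spray_tray between 0.042 and 0.074 m) and x of spray_b in the frame of spray_tray between -0.014 and 0.014 m and (y of dropper_a in the frame of dropper_tray between -0.074 and -0.042 m or y of dropper_a in the frame of dropper_tray between 0.042 and 0.074 m) and x of dropper_a in the frame of dropper_tray between -0.014 and 0.014 m and z of each of dropper_a, dropper_b, kept_dropper in the frame of dropper_tray below 0.012 m and (y of dropper_b in the frame of dropper_tray between -0.074 and -0.042 m or y of dropper_b in the frame of dropper_tray between 0.042 and 0.074 m) and x of dropper_b in the frame of dropper_tray between -0.014 and 0.014 m and (y of syrup in the frame of bottle_tray between -0.0575 and -0.0295 m or y of syrup in the frame of bottle_tray between 0.0295 and 0.0575 m) and x of syrup in the frame of bottle_tray between -0.014 and 0.014 m and z of syrup in the frame of bottle_tray below 0.012 m and y of kept_spray in the frame of spray_tray between -0.016 and 0.016 m and x of kept_spray in the frame of spray_tray between -0.014 and 0.014 m and y of kept_dropper in the frame of dropper_tray between -0.016 and 0.016 m and x of kept_dropper in the frame of dropper_tray between -0.014 and 0.014 m); the robot touches nothing.
It fails at once if a loose bottle is tipped more than 40 degrees or knocked over (angle between any of spray_a, spray_b, dropper_a, dropper_b, syrup's own z axis and vertical above 0.7 rad).
It fails at once if a bottle that was already put away is lifted or tipped over (angle between any of kept_spray, kept_dropper's own z axis and vertical above 0.5 rad or z of kept_spray in the frame of spray_tray above 0.03 m or z of kept_dropper in the frame of dropper_tray above 0.03 m).
It also fails if it takes over 106 s, if anything falls off the work surface, if the arm or the gripper's body presses on something with over 40 N, if the wrist force passes 120 N, or if a joint passes its speed limit or range.

### The arm

A 7-joint arm with a two-finger parallel gripper is mounted at the origin on a cart in front of the work surface, level with it; the furniture and walls round the work are solid. World frame = base frame: x ahead of the robot, y to its left, z up, the work surface at z = 0. Lengths are in m, angles in rad, forces in N, time in s.
With the tool pointing down it reaches from about 0.4 to 0.875 m from the base axis. Payload 4.4 kg.
Tool frame: the origin (TCP) lies midway between the tips of the shut fingers; the grasp point (between the pads) lies 19 mm behind it; z points along the fingers, x is the direction in which the jaws open and shut, and the axes are right-handed (so a half turn about z gives the same grasp; the last joint's range is limited). The gripper opens to 85 mm and grips with 20 to 120 N. Pads are 22 mm wide; open, the fingers measure 114 mm over their backs; the gripper's body (76 mm by 85 mm) begins 54 mm behind the grasp point. The pads swing forward as they close: fully open they stand 13 mm farther back than shut.
Start: joints at [1.171, 0.628, 0.038, 1.517, -0.027, 0.996, -0.02], TCP at [0.213, -0.614, 0.207] pointing down, gripper open.
Joint ranges: [-3.06, 3.06], [-0.37, 2.12], [-1.25, 1.32], [0.18, 2.47], [-1.1, 4.24], [0.23, 1.98], [-2.94, 2.94]. Speed limits (rad/s): [2.57, 2.57, 3.14, 3.14, 3.14, 3.14, 3.14].

### API

Orientations are given as a unit quaternion [w, x, y, z].
In Python, from rig import manip gives the robot as it stands.
- The arm moves only by the tool jog_arm, never from a script. Its argument "plan" is a list of rows, each an object of numbers: "fingers": the opening, from -1 (shut) to 1 (fully open), so that 0 is half open; "dx", "dy", "dz": the shift along the world's x, y, z in cm; "spin": the turn about the world's z in degrees. In form: [{"fingers": .., "dx": .., "dy": .., "dz": .., "spin": ..}, ...]. A call has 1 to 12 rows; each row is the pose to reach, as a shift and turn from the pose commanded when the call began; what a row does not reach only later rows make up. A row lasts 1/12 s, in which the tool goes at most 41.7 mm and 7.16 degrees, less where a joint would pass 70% of its speed; a pose out of reach is approached as far as the arm can. A call with a gripper value outside its range is refused whole. The fingers move at their own pace and stop on an object; "force" is the grip in N (left out, the last holds). Time passes only in rows, so rows that repeat a pose let the fingers close. It gives the time, the measured TCP pose, the force and the opening at its end, in the units of the state.
- manip.read_state(): the state, without advancing time (a new reading comes with each control period).
- manip.camera(name): name is "scene" or "top" or "wrist"; returns the picture (384x512x3 uint8, red, green, blue); there is no depth.
- manip.camera_info(name): a dict with "mtx" (3x3 intrinsics, pixels), "rvec" (rotation vector, rad) and "tvec" (3), from world to camera coordinates, as OpenCV has them; the wrist camera has in their place "mount" (4x4, takes a point from camera to tool coordinates, whose origin is the TCP and whose axes are the tool frame's). Camera axes: x right, y down, z forward; pixel columns grow to the right and rows downward; lengths in m; the calibration is good to about 2 mm. A picture is of the moment at which its call begins: read the wrist's pose just before it. camera_info takes no time and is no camera call.
- manip.job_done(): hands the job in, once; it reports no verdict.
The state is a dict: "clock": time; "joints": joint angles; "qd": joint speeds; "joint_efforts": joint torques, N m; "ee_pos": TCP position; "tcp_rot": TCP orientation; "contact_force": force on the tool from outside, world axes, zero at the start; "wrist_torque": the same for the moment, N m; "opening": opening from 0.0 (shut) to 1.0 (fully open).
Only numpy, scipy, OpenCV 4.12 (cv2) and the standard library are available. Lean on these libraries where they do the work, as an engineer would, in place of code of your own. Each camera call takes 0.05 s, during which the arm holds its last target. There are 200 camera calls.

## Working session

There is one attempt and no reset: what is moved stays moved. The work goes in short steps, Python scripts to look and compute and a tool call to move; the robot and the scene stay as the last step left them, time stands still between calls to the robot, and variables do not carry over. Pictures are saved under pics/ and viewed, about 12 in all and at most 16, crops included, and the job is handed in when it is done.

Besides the shell and the picture viewer there is one more tool, called after ">>>" as name([rows], argument=value, ...), one row to a line, values as JSON. jog_arm: Moves the arm, as the interface text tells. Its arguments: {"type":"object","properties":{"plan":{"type":"array"},"force":{"type":"number"}},"required":["plan"]}

```bash
mkdir -p pics; python3 - <<'E'
from rig import manip
import cv2,numpy as np
for n in ("scene","top"):
    im=manip.camera(n); cv2.imwrite(f"pics/{n}0.png",im[:,:,::-1])
    i=manip.camera_info(n); R=cv2.Rodrigues(np.array(i["rvec"],float))[0]
    print(n,np.round(i["mtx"],1).tolist(),(-R.T@np.array(i["tvec"]).ravel()).round(3),R.round(3).tolist())
print(manip.camera_info("wrist"))
print(manip.read_state())
E
```

```text
scene [[381.9, 0.0, 255.6], [0.0, 381.9, 195.9], [0.0, 0.0, 1.0]] [0.056 0.399 0.731] [[-0.591, -0.807, 0.009], [-0.584, 0.42, -0.694], [0.556, -0.415, -0.72]]
top [[446.8, 0.0, 261.2], [0.0, 446.8, 193.0], [0.0, 0.0, 1.0]] [0.441 0.01  1.147] [[-0.014, -1.0, 0.005], [-0.991, 0.013, -0.13], [0.13, -0.007, -0.991]]
{'mtx': array([[277.04673951,   0.        , 258.51251618],
       [  0.        , 277.04673951, 191.5863823 ],
       [  0.        ,   0.        ,   1.        ]]), 'mount': array([[ 9.99999545e-01,  6.74939718e-04, -6.74416520e-04,
         1.21340842e-03],
       [-4.24224994e-04,  9.47637506e-01,  3.19347738e-01,
        -8.21601628e-02],
       [ 8.54642861e-04, -3.19347306e-01,  9.47637361e-01,
        -1.67304810e-01],
       [ 0.00000000e+00,  0.00000000e+00,  0.00000000e+00,
         1.00000000e+00]])}
{'clock': 0.1, 'joints': array([ 1.17115921,  0.62921685,  0.03845229,  1.51828614, -0.02701159,
        0.99627871, -0.02000698]), 'qd': array([-2.25327223e-04, -2.92287589e-03,  7.54927171e-04, -2.31755098e-03,
       -1.63941600e-03,  7.89908370e-05, -8.76062602e-04]), 'joint_efforts': array([ 2.56764150e-03, -5.64533257e+01,  1.23009559e+00, -1.93973672e+01,
        1.12099337e-02,  5.40371562e-03, -4.43485010e-05]), 'ee_pos': array([ 0.21281728, -0.61353919,  0.20659924]), 'tcp_rot': array([-4.80446835e-04,  8.14754898e-01, -5.79804931e-01, -6.83571877e-04]), 'contact_force': array([0.39241063, 0.30239228, 0.56549775]), 'wrist_torque': array([ 0.02961543,  0.01398815, -0.00637125]), 'opening': 0.9989552928742628}
```

View pics/scene0.png

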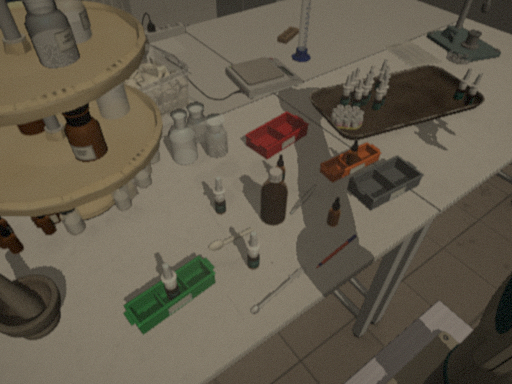

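View pics/top0.png

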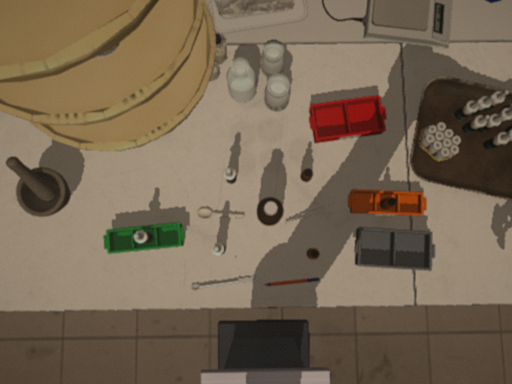

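The scene picture shows the sprays at about (220,195) and (253,250), the syrup at (273,195), and the droppers at (281,165) and (334,212). The green tray is at (170,290), the orange at (350,160) and the grey at (385,182). In the top picture the spray tips are at about (231,174) and (218,250), the syrup cap at (270,208), and the droppers at (307,174) and (313,253). The trays there are at (144,237), (387,202) and (393,248).

```bash
cat > h.py <<'E'
from rig import manip
import cv2,numpy as np
from scipy.spatial.transform import Rotation as Ro
def cam(n,st=None):
    i=manip.camera_info(n); K=np.array(i["mtx"])
    if n!="wrist":
        R=cv2.Rodrigues(np.array(i["rvec"],float))[0]; return K,R.T,-R.T@np.array(i["tvec"]).ravel()
    w,x,y,z=st["tcp_rot"]; T=Ro.from_quat([x,y,z,w]).as_matrix(); M=np.array(i["mount"])
    return K,T@M[:3,:3],T@M[:3,3]+st["ee_pos"]
def ray(c,uv,z):
    K,R,o=c; d=R@np.linalg.solve(K,[uv[0],uv[1],1.]); return o+d*(z-o[2])/d[2]
def proj(c,p):
    K,R,o=c; q=K@(R.T@(np.array(p)-o)); return q[:2]/q[2]
E
python3 - <<'E'
from h import *
t=cam("top"); s=cam("scene")
im=cv2.imread("pics/top0.png"); hsv=cv2.cvtColor(im,cv2.COLOR_BGR2HSV); g=cv2.cvtColor(im,cv2.COLOR_BGR2GRAY)
def tray(name,mask,h):
    mask=cv2.morphologyEx(mask,cv2.MORPH_CLOSE,np.ones((7,7)))
    c=max(cv2.findContours(mask,0,2)[0],key=cv2.contourArea)
    b=cv2.boxPoints(cv2.minAreaRect(c)); 
    print(name,b.round(0).tolist(),cv2.minAreaRect(c)[2])
    for z in (0,h): print("  z",z,[ray(t,p,z)[:2].round(3).tolist() for p in b])
H,S,V=cv2.split(hsv)
def roi(m,x0,x1,y0,y1):
    o=np.zeros_like(m);o[y0:y1,x0:x1]=m[y0:y1,x0:x1];return o
u=lambda b:(b*255).astype('uint8')
tray("green",roi(u((H>45)&(H<80)&(S>100)),90,200,210,270),.044)
tray("orange",roi(u((H<18)&(S>150)&(V>70)),335,440,180,222),.032)
tray("grey",roi(u((g<105)),345,440,225,275),.044)
ims=cv2.imread("pics/scene0.png")
for n,uv,z,bz in (("sprayF",(231,174),.118,0),("sprayN",(218,250),.118,0),("syrup",(270,208),.155,0),("dropF",(307,174),.092,0),("dropN",(313,253),.092,0)):
    p=ray(t,uv,z); print(n,p.round(3),"scene top",proj(s,p).round(0),"base",proj(s,[p[0],p[1],0]).round(0))
cv2.imwrite("pics/crop1.png",np.vstack([cv2.resize(im[150:270,195:335],(700,600),interpolation=cv2.INTER_CUBIC)]))
E
```

```text
green [[102.0, 230.0], [182.0, 221.0], [185.0, 245.0], [105.0, 253.0]] 83.9909896850586
  z 0 [[0.502, 0.409], [0.521, 0.205], [0.46, 0.199], [0.442, 0.401]]
  z 0.044 [[0.5, 0.394], [0.518, 0.198], [0.46, 0.191], [0.442, 0.386]]
orange [[347.0, 213.0], [348.0, 189.0], [426.0, 192.0], [425.0, 216.0]] 2.045408248901367
  z 0 [[0.537, -0.219], [0.6, -0.224], [0.59, -0.425], [0.527, -0.419]]
  z 0.032 [[0.535, -0.213], [0.595, -0.217], [0.586, -0.413], [0.525, -0.407]]
grey [[345.0, 225.0], [434.0, 225.0], [434.0, 274.0], [345.0, 274.0]] 90.0
  z 0 [[0.506, -0.212], [0.503, -0.441], [0.379, -0.433], [0.382, -0.207]]
  z 0.044 [[0.503, -0.203], [0.5, -0.424], [0.381, -0.416], [0.384, -0.199]]
sprayF [0.622 0.073 0.118] scene top [223. 178.] base [225. 211.]
sprayN [0.446 0.103 0.118] scene top [257. 232.] base [256. 264.]
syrup [ 0.537 -0.016  0.155] scene top [276. 171.] base [273. 216.]
dropF [ 0.624 -0.108  0.092] scene top [282. 157.] base [280. 182.]
dropN [ 0.436 -0.117  0.092] scene top [335. 198.] base [330. 223.]
```

View pics/crop1.png

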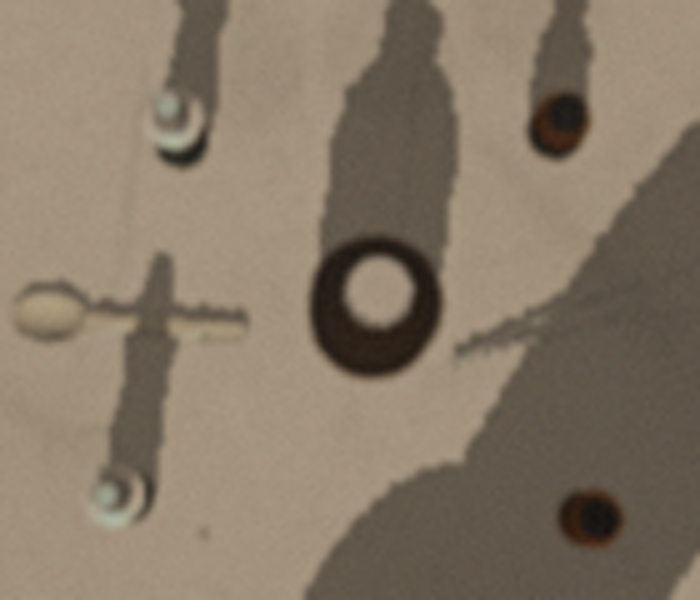

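```bash
python3 - <<'E'
from h import *
t=cam("top"); s=cam("scene")
for n,uv,z in (("sprayF",(228.4,171.6),.118),("sprayN",(217.6,248.8),.118),("syrup",(270.8,208.4),.155),("dropF",(309,172.4),.092),("dropN",(314.6,253.2),.092)):
    p=ray(t,uv,z); print(n,p.round(3),proj(s,p).round(0))
for uv in ((213,70),(195,110),(150,140)):
    for z in (.1,.15,.2,.25,.3,.4): p=ray(t,uv,z); print(uv,p.round(3),proj(s,p).round(0))
E
```

```text
sprayF [0.627 0.079 0.118] [219. 177.]
sprayN [0.449 0.104 0.118] [255. 231.]
syrup [ 0.536 -0.018  0.155] [276. 171.]
dropF [ 0.628 -0.113  0.092] [282. 155.]
dropN [ 0.436 -0.12   0.092] [337. 197.]
(213, 70) [0.884 0.117 0.1  ] [157. 135.]
(213, 70) [0.863 0.112 0.15 ] [159. 123.]
(213, 70) [0.842 0.107 0.2  ] [161. 109.]
(213, 70) [0.821 0.101 0.25 ] [163.  94.]
(213, 70) [0.799 0.096 0.3  ] [166.  78.]
(213, 70) [0.757 0.086 0.4  ] [172.  39.]
(195, 110) [0.783 0.16  0.1  ] [159. 161.]
(195, 110) [0.767 0.153 0.15 ] [161. 148.]
(195, 110) [0.75  0.146 0.2  ] [163. 133.]
(195, 110) [0.734 0.139 0.25 ] [166. 117.]
(195, 110) [0.718 0.132 0.3  ] [169.  99.]
(195, 110) [0.685 0.117 0.4  ] [175.  57.]
(150, 140) [0.71  0.268 0.1  ] [130. 196.]
(150, 140) [0.697 0.255 0.15 ] [133. 181.]
(150, 140) [0.684 0.243 0.2  ] [135. 165.]
(150, 140) [0.671 0.231 0.25 ] [138. 147.]
(150, 140) [0.659 0.218 0.3  ] [142. 127.]
(150, 140) [0.633 0.194 0.4  ] [150.  81.]
```

>>> jog_arm([
  {"fingers": 0.2, "dx": 3, "dy": 2, "dz": 4, "spin": -7},
  {"fingers": 0.2, "dx": 6, "dy": 4, "dz": 8, "spin": -14},
  {"fingers": 0.2, "dx": 9, "dy": 7, "dz": 12, "spin": -20},
  {"fingers": 0.2, "dx": 12, "dy": 10, "dz": 14, "spin": -23},
  {"fingers": 0.2, "dx": 15, "dy": 14, "dz": 15, "spin": -23},
  {"fingers": 0.2, "dx": 18, "dy": 18, "dz": 15, "spin": -23},
  {"fingers": 0.2, "dx": 20, "dy": 22, "dz": 15, "spin": -23},
  {"fingers": 0.2, "dx": 22, "dy": 26, "dz": 15, "spin": -23},
  {"fingers": 0.2, "dx": 24, "dy": 30, "dz": 15, "spin": -23},
  {"fingers": 0.2, "dx": 24, "dy": 30, "dz": 15, "spin": -23},
  {"fingers": 0.2, "dx": 24, "dy": 30, "dz": 15, "spin": -23},
  {"fingers": 0.2, "dx": 24, "dy": 30, "dz": 15, "spin": -23},
], force=40)

```text
clock: 1.1
ee_pos: [0.457, -0.3069, 0.3573]
tcp_rot: [0.002, -0.687, 0.727, 0.001]
contact_force: [0.6, -0.4, 0.5]
opening: 0.597
```

```bash
python3 - <<'E'
from h import *
st=manip.read_state(); im=manip.camera("wrist"); cv2.imwrite("pics/w1.png",cv2.resize(im[:,:,::-1],(768,576),interpolation=cv2.INTER_CUBIC)); np.save("w1.npy",{"st":st,"im":im},allow_pickle=True)
print(st["clock"],st["ee_pos"],st["tcp_rot"],st["joints"].round(2),st["opening"])
E
```

```text
1.1 [ 0.4570406  -0.30685636  0.357302  ] [ 0.00222912 -0.68678211  0.72685938  0.00089761] [ 0.48  0.35  0.09  1.57 -0.04  1.22 -1.05] 0.5973045211711202
```

View pics/w1.png

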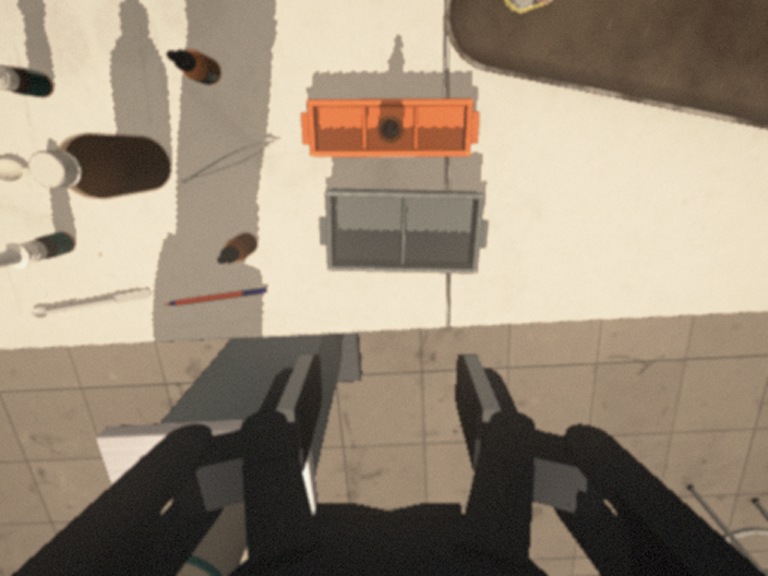

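The wrist picture shows the orange rim corners at view pixels (309,100), (471,100), (470,156) and (311,156). The grey rim corners are at (328,191), (482,193), (478,271) and (328,270). Each tray has end tabs.

```bash
python3 - <<'E'
from h import *
d=np.load("w1.npy",allow_pickle=True).item(); c=cam("wrist",d["st"])
for n,cs,z in (("orange",[(309,100),(471,100),(470,156),(311,156)],.032),("grey",[(328,191),(482,193),(478,271),(328,270)],.044)):
    P=np.array([ray(c,((u+.5)/1.5-.5,(v+.5)/1.5-.5),z)[:2] for u,v in cs]); m=P.mean(0)
    e=(P[0]+P[3]-P[1]-P[2])/2; print(n,P.round(3).tolist(),m.round(4),"len",np.linalg.norm(e).round(3),"wid",np.linalg.norm((P[0]+P[1]-P[2]-P[3])/2).round(3),"yaw",np.degrees(np.arctan2(-e[0],e[1])).round(1))
    e/=np.linalg.norm(e)
    for k in (.058,.0435,0): print("   +/-",k,(m+k*e).round(4),(m-k*e).round(4))
u=lambda p:((p[0]+.5)/1.5-.5,(p[1]+.5)/1.5-.5)
print("kept", ray(c,u((390,128)),.098).round(3))
for n,q,z in (("dropN",(226,258),.092),("dropF",(174,53),.092)): print(n,ray(c,u(q),z).round(3))
E
```

```text
orange [[0.594, -0.228], [0.584, -0.404], [0.526, -0.403], [0.536, -0.223]] [ 0.5598 -0.3144] len 0.178 wid 0.058 yaw -3.2
   +/- 0.058 [ 0.5631 -0.2565] [ 0.5565 -0.3723]
   +/- 0.0435 [ 0.5623 -0.271 ] [ 0.5574 -0.3578]
   +/- 0 [ 0.5598 -0.3144] [ 0.5598 -0.3144]
grey [[0.497, -0.24], [0.485, -0.414], [0.393, -0.411], [0.405, -0.231]] [ 0.4452 -0.3242] len 0.177 wid 0.093 yaw -3.7
   +/- 0.058 [ 0.4489 -0.2663] [ 0.4414 -0.3821]
   +/- 0.0435 [ 0.448  -0.2808] [ 0.4423 -0.3676]
   +/- 0 [ 0.4452 -0.3242] [ 0.4452 -0.3242]
kept [ 0.558 -0.314  0.098]
dropN [ 0.437 -0.131  0.092]
dropF [ 0.634 -0.118  0.092]
```

>>> jog_arm([
  {"fingers": 0.1, "dx": 0, "dy": 4, "dz": -1},
  {"fingers": 0.1, "dx": -1, "dy": 8, "dz": -3},
  {"fingers": 0.1, "dx": -2, "dy": 12, "dz": -5},
  {"fingers": 0.1, "dx": -2, "dy": 15, "dz": -8},
  {"fingers": 0.1, "dx": -2, "dy": 17, "dz": -11},
  {"fingers": 0.1, "dx": -2, "dy": 18, "dz": -15},
  {"fingers": 0.1, "dx": -2, "dy": 18.3, "dz": -19},
  {"fingers": 0.1, "dx": -2, "dy": 18.3, "dz": -22},
  {"fingers": 0.1, "dx": -2, "dy": 18.3, "dz": -23.5},
  {"fingers": 0.1, "dx": -2, "dy": 18.3, "dz": -23.5},
  {"fingers": 0.1, "dx": -2, "dy": 18.3, "dz": -23.5},
  {"fingers": 0.1, "dx": -2, "dy": 18.3, "dz": -23.5},
])

```text
schema error: expected keys fingers, dx, dy, dz, spin
```

```bash
cat > w.py <<'E'
import sys
from h import *
n=sys.argv[1]
st=manip.read_state(); im=manip.camera("wrist"); cv2.imwrite(f"pics/{n}.png",im[:,:,::-1]); np.save(n+".npy",{"st":st,"im":im},allow_pickle=True)
print(st["clock"],st["ee_pos"].round(4),st["joints"].round(2),st["opening"].round(3),st["contact_force"].round(1))
c=cam("wrist",st)
for z in map(float,sys.argv[2:]): p=st["ee_pos"].copy(); p[2]=z; print(z,"tool axis px",proj(c,p).round(1), "px/m x,y",proj(c,p+[.01,0,0]).round(1),proj(c,p+[0,.01,0]).round(1))
E
python3 w.py w2 .092 .06 .049
```

```text
Traceback (most recent call last):
  File "w.py", line 5, in <module>
    print(st["clock"],st["ee_pos"].round(4),st["joints"].round(2),st["opening"].round(3),st["contact_force"].round(1))
                                                                  ^^^^^^^^^^^^^^^^^^^
AttributeError: 'float' object has no attribute 'round'
```

View pics/w2.png

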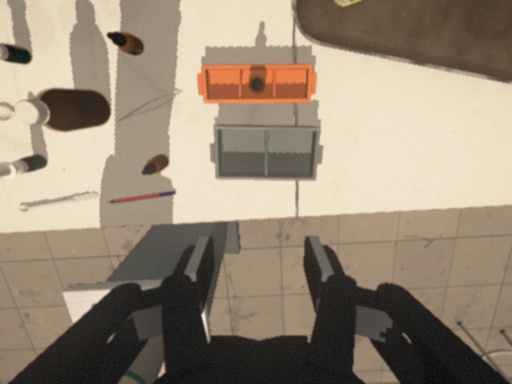

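The move was refused because every row needs all the keys, so this picture shows the same view as before. I'm resending it.

>>> jog_arm([
  {"fingers": 0.1, "dx": 0, "dy": 4, "dz": -1, "spin": 0},
  {"fingers": 0.1, "dx": -1, "dy": 8, "dz": -3, "spin": 0},
  {"fingers": 0.1, "dx": -2, "dy": 12, "dz": -5, "spin": 0},
  {"fingers": 0.1, "dx": -2, "dy": 15, "dz": -8, "spin": 0},
  {"fingers": 0.1, "dx": -2, "dy": 17, "dz": -11, "spin": 0},
  {"fingers": 0.1, "dx": -2, "dy": 18, "dz": -15, "spin": 0},
  {"fingers": 0.1, "dx": -2, "dy": 18.3, "dz": -19, "spin": 0},
  {"fingers": 0.1, "dx": -2, "dy": 18.3, "dz": -22, "spin": 0},
  {"fingers": 0.1, "dx": -2, "dy": 18.3, "dz": -23.5, "spin": 0},
  {"fingers": 0.1, "dx": -2, "dy": 18.3, "dz": -23.5, "spin": 0},
  {"fingers": 0.1, "dx": -2, "dy": 18.3, "dz": -23.5, "spin": 0},
  {"fingers": 0.1, "dx": -2, "dy": 18.3, "dz": -23.5, "spin": 0},
])

```text
clock: 2.2
ee_pos: [0.4337, -0.1325, 0.1233]
tcp_rot: [0.0, -0.682, 0.731, -0.001]
contact_force: [-0.1, 0.4, 0.3]
opening: 0.552
```

```bash
sed -i 's/st\["opening"\].round(3)/round(st["opening"],3)/' w.py; python3 w.py w3 .092 .06 .049
```

```text
2.2 [ 0.4337 -0.1325  0.1233] [ 0.22  0.49  0.02  2.14 -0.01  0.51 -1.39] 0.552 [-0.1  0.4  0.3]
0.092 tool axis px [257.2 210.8] px/m x,y [256.3 198.7] [244.3 211.6]
0.06 tool axis px [257.3 196.9] px/m x,y [256.5 186.1] [246.1 197.6]
0.049 tool axis px [257.4 192.9] px/m x,y [256.6 182.5] [246.6 193.6]
```

View pics/w3.png

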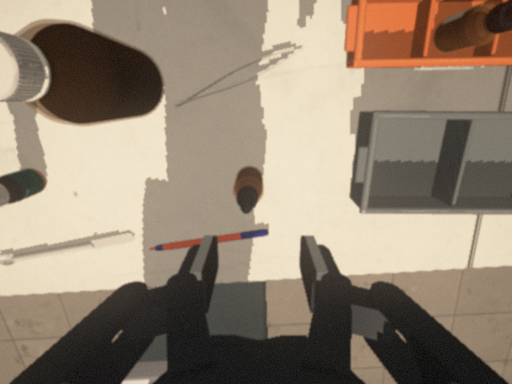

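The wrist picture shows the dropper's teat top at (247,206) and the tool axis at that height at (257,211). The correction is about +0.4 cm in x and +0.7 cm in y.

>>> jog_arm([
  {"fingers": 0.1, "dx": 0.4, "dy": 0.7, "dz": 0, "spin": 0},
  {"fingers": 0.1, "dx": 0.4, "dy": 0.7, "dz": -2, "spin": 0},
  {"fingers": 0.1, "dx": 0.4, "dy": 0.7, "dz": -4, "spin": 0},
  {"fingers": 0.1, "dx": 0.4, "dy": 0.7, "dz": -6, "spin": 0},
  {"fingers": 0.1, "dx": 0.4, "dy": 0.7, "dz": -7.2, "spin": 0},
  {"fingers": 0.1, "dx": 0.4, "dy": 0.7, "dz": -7.2, "spin": 0},
  {"fingers": -1, "dx": 0.4, "dy": 0.7, "dz": -7.2, "spin": 0},
  {"fingers": -1, "dx": 0.4, "dy": 0.7, "dz": -7.2, "spin": 0},
  {"fingers": -1, "dx": 0.4, "dy": 0.7, "dz": -7.2, "spin": 0},
  {"fingers": -1, "dx": 0.4, "dy": 0.7, "dz": -7.2, "spin": 0},
  {"fingers": -1, "dx": 0.4, "dy": 0.7, "dz": -7.2, "spin": 0},
  {"fingers": -1, "dx": 0.4, "dy": 0.7, "dz": -7.2, "spin": 0},
], force=40)

```text
clock: 3.25
ee_pos: [0.4382, -0.1242, 0.0516]
tcp_rot: [0.001, -0.683, 0.731, -0.001]
contact_force: [0.7, 0.8, 7.7]
opening: 0.104
```

>>> jog_arm([
  {"fingers": -1, "dx": 0, "dy": 0, "dz": 0, "spin": 0},
  {"fingers": -1, "dx": 0, "dy": 0, "dz": 0, "spin": 0},
])

```text
clock: 3.42
ee_pos: [0.4382, -0.1242, 0.0516]
tcp_rot: [0.001, -0.683, 0.731, -0.001]
contact_force: [-0.5, 0.8, 7.2]
opening: 0.103
```

```bash
python3 w.py w4 .092 .06 .049; python3 - <<'E'
import cv2
im=cv2.imread("pics/w4.png")[120:320,140:380]; cv2.imwrite("pics/w4c.png",cv2.resize(im,None,fx=2.5,fy=2.5,interpolation=cv2.INTER_CUBIC))
E
```

```text
3.4167 [ 0.4382 -0.1242  0.0516] [ 0.21  0.63  0.01  2.18 -0.02  0.32 -1.41] 0.103 [-0.5  0.8  7.2]
0.092 tool axis px [256.5 262.7] px/m x,y [255.2 246. ] [237.7 263.8]
0.06 tool axis px [256.9 234.6] px/m x,y [255.8 220.3] [241.3 235.6]
0.049 tool axis px [257.  227.1] px/m x,y [256.  213.5] [242.3 228. ]
```

View pics/w4c.png

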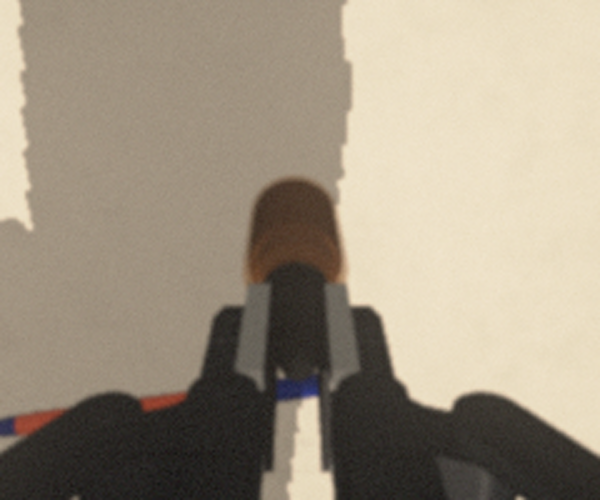

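The pads hold the black cap at about (300,310) in the crop, and the amber body is upright below it. I'll lift it and carry it to the orange tray's +y bay.

>>> jog_arm([
  {"fingers": -1, "dx": 0, "dy": 0, "dz": 1.5, "spin": 0},
  {"fingers": -1, "dx": 0, "dy": 0, "dz": 4, "spin": 0},
  {"fingers": -1, "dx": 1, "dy": -1, "dz": 6.5, "spin": 0},
  {"fingers": -1, "dx": 3, "dy": -3, "dz": 7.5, "spin": 0},
  {"fingers": -1, "dx": 5, "dy": -5.3, "dz": 7.5, "spin": 0},
  {"fingers": -1, "dx": 7, "dy": -7.5, "dz": 7.5, "spin": 0},
  {"fingers": -1, "dx": 9, "dy": -9.5, "dz": 7.5, "spin": 0},
  {"fingers": -1, "dx": 11, "dy": -11.5, "dz": 7.5, "spin": 0},
  {"fingers": -1, "dx": 12.2, "dy": -13, "dz": 7.5, "spin": 0},
  {"fingers": -1, "dx": 12.5, "dy": -13.2, "dz": 7.5, "spin": 0},
  {"fingers": -1, "dx": 12.5, "dy": -13.2, "dz": 7.5, "spin": 0},
  {"fingers": -1, "dx": 12.5, "dy": -13.2, "dz": 7.5, "spin": 0},
])

```text
clock: 4.47
ee_pos: [0.561, -0.255, 0.1252]
tcp_rot: [-0.0, -0.683, 0.731, 0.001]
contact_force: [-0.6, 0.3, -0.8]
opening: 0.1
```

```bash
python3 w.py w5 .038 .05
```

```text
4.4667 [ 0.561  -0.255   0.1252] [ 0.38  0.68  0.01  1.69 -0.01  0.77 -1.25] 0.1 [-0.6  0.3 -0.8]
0.038 tool axis px [257.6 188.3] px/m x,y [256.9 178.3] [247.3 188.9]
0.05 tool axis px [257.6 192.3] px/m x,y [256.8 182. ] [246.8 193. ]
```

View pics/w5.png

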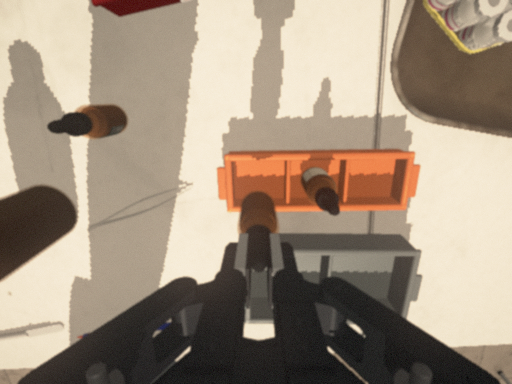

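The held bottle hangs over the +y bay. The bay centre is at about (259,181), and the tool axis at rim height is at (258,187). I'll correct by +0.3 cm in x and -0.15 cm in y and lower it.

>>> jog_arm([
  {"fingers": -1, "dx": 0.35, "dy": -0.15, "dz": -1, "spin": 0},
  {"fingers": -1, "dx": 0.35, "dy": -0.15, "dz": -3, "spin": 0},
  {"fingers": -1, "dx": 0.35, "dy": -0.15, "dz": -5, "spin": 0},
  {"fingers": -1, "dx": 0.35, "dy": -0.15, "dz": -6, "spin": 0},
  {"fingers": -1, "dx": 0.35, "dy": -0.15, "dz": -6.8, "spin": 0},
  {"fingers": -1, "dx": 0.35, "dy": -0.15, "dz": -6.8, "spin": 0},
  {"fingers": -1, "dx": 0.35, "dy": -0.15, "dz": -6.8, "spin": 0},
  {"fingers": -0.8, "dx": 0.35, "dy": -0.15, "dz": -6.8, "spin": 0},
  {"fingers": -0.5, "dx": 0.35, "dy": -0.15, "dz": -6.8, "spin": 0},
  {"fingers": -0.3, "dx": 0.35, "dy": -0.15, "dz": -6.8, "spin": 0},
  {"fingers": -0.3, "dx": 0.35, "dy": -0.15, "dz": -6.8, "spin": 0},
  {"fingers": -0.3, "dx": 0.35, "dy": -0.15, "dz": -6.8, "spin": 0},
])

```text
clock: 5.52
ee_pos: [0.5655, -0.2577, 0.0576]
tcp_rot: [0.0, -0.683, 0.731, -0.0]
contact_force: [0.3, -0.1, 0.1]
opening: 0.351
```

>>> jog_arm([
  {"fingers": -0.3, "dx": 0, "dy": 0, "dz": 2, "spin": 0},
  {"fingers": -0.3, "dx": 0, "dy": 0, "dz": 5, "spin": 0},
  {"fingers": -0.1, "dx": 0, "dy": 0, "dz": 7.5, "spin": 0},
  {"fingers": 0.1, "dx": 1, "dy": 3, "dz": 7.5, "spin": 0},
  {"fingers": 0.1, "dx": 3, "dy": 6, "dz": 7.5, "spin": 0},
  {"fingers": 0.1, "dx": 4.5, "dy": 9, "dz": 7.5, "spin": 0},
  {"fingers": 0.1, "dx": 6, "dy": 12, "dz": 7.5, "spin": 0},
  {"fingers": 0.1, "dx": 6.5, "dy": 14, "dz": 7.5, "spin": 0},
  {"fingers": 0.1, "dx": 6.5, "dy": 14, "dz": 7.5, "spin": 0},
  {"fingers": 0.1, "dx": 6.5, "dy": 14, "dz": 7.5, "spin": 0},
  {"fingers": 0.1, "dx": 6.5, "dy": 14, "dz": 7.5, "spin": 0},
  {"fingers": 0.1, "dx": 6.5, "dy": 14, "dz": 7.5, "spin": 0},
])

```text
clock: 6.52
ee_pos: [0.6299, -0.1199, 0.1325]
tcp_rot: [-0.001, -0.682, 0.731, -0.0]
contact_force: [0.3, -0.0, -0.2]
opening: 0.551
```

```bash
python3 w.py w6 .092 .06 ; python3 - <<'E'
from h import *
d=np.load("w5.npy",allow_pickle=True).item(); c=cam("wrist",d["st"])
print("w5 dropF",ray(c,(56,124),.092).round(3))
E
```

```text
6.5167 [ 0.6299 -0.1199  0.1325] [ 0.13  0.7   0.02  1.62 -0.02  0.83 -1.48] 0.551 [ 0.3 -0.  -0.2]
0.092 tool axis px [257.2 206.3] px/m x,y [256.3 194.6] [244.8 207.1]
0.06 tool axis px [257.3 193.4] px/m x,y [256.5 182.9] [246.4 194.1]
w5 dropF [ 0.636 -0.118  0.092]
```

View pics/w6.png

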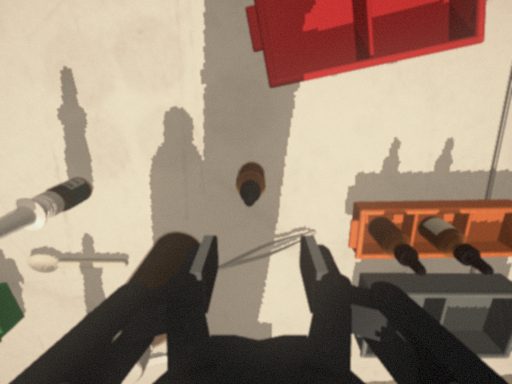

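The teat top is at (250,200) and the tool axis at that height is at (257,206), so the correction is +0.5 cm in both x and y. The first dropper and the kept one stand in the orange tray.

>>> jog_arm([
  {"fingers": 0.1, "dx": 0.5, "dy": 0.5, "dz": 0, "spin": 0},
  {"fingers": 0.1, "dx": 0.5, "dy": 0.5, "dz": -2, "spin": 0},
  {"fingers": 0.1, "dx": 0.5, "dy": 0.5, "dz": -5, "spin": 0},
  {"fingers": 0.1, "dx": 0.5, "dy": 0.5, "dz": -7, "spin": 0},
  {"fingers": 0.1, "dx": 0.5, "dy": 0.5, "dz": -7.9, "spin": 0},
  {"fingers": 0.1, "dx": 0.5, "dy": 0.5, "dz": -7.9, "spin": 0},
  {"fingers": -1, "dx": 0.5, "dy": 0.5, "dz": -7.9, "spin": 0},
  {"fingers": -1, "dx": 0.5, "dy": 0.5, "dz": -7.9, "spin": 0},
  {"fingers": -1, "dx": 0.5, "dy": 0.5, "dz": -7.9, "spin": 0},
  {"fingers": -1, "dx": 0.5, "dy": 0.5, "dz": -7.9, "spin": 0},
  {"fingers": -1, "dx": 0.5, "dy": 0.5, "dz": -7.9, "spin": 0},
  {"fingers": -1, "dx": 0.5, "dy": 0.5, "dz": -7.9, "spin": 0},
])

```text
clock: 7.57
ee_pos: [0.6369, -0.1129, 0.0551]
tcp_rot: [0.001, -0.683, 0.731, -0.001]
contact_force: [0.1, -0.3, 6.8]
opening: 0.102
```

>>> jog_arm([
  {"fingers": -1, "dx": 0, "dy": 0, "dz": 1.5, "spin": 0},
  {"fingers": -1, "dx": 0, "dy": 0, "dz": 4.5, "spin": 0},
  {"fingers": -1, "dx": 0, "dy": -1, "dz": 8, "spin": 0},
  {"fingers": -1, "dx": 0, "dy": -4, "dz": 11, "spin": 0},
  {"fingers": -1, "dx": 0, "dy": -7.5, "dz": 13, "spin": 0},
  {"fingers": -1, "dx": -1, "dy": -11, "dz": 13, "spin": 0},
  {"fingers": -1, "dx": -2, "dy": -14.5, "dz": 13, "spin": 0},
  {"fingers": -1, "dx": -3, "dy": -18, "dz": 13, "spin": 0},
  {"fingers": -1, "dx": -4.5, "dy": -21, "dz": 13, "spin": 0},
  {"fingers": -1, "dx": -6, "dy": -24, "dz": 13, "spin": 0},
  {"fingers": -1, "dx": -7.5, "dy": -25.7, "dz": 13, "spin": 0},
  {"fingers": -1, "dx": -7.9, "dy": -26, "dz": 13, "spin": 0},
])

```text
clock: 8.57
ee_pos: [0.5517, -0.3789, 0.1835]
tcp_rot: [-0.002, -0.68, 0.733, -0.0]
contact_force: [-1.1, -0.8, -0.7]
opening: 0.105
```

>>> jog_arm([
  {"fingers": -1, "dx": 0, "dy": 0, "dz": 0, "spin": 0},
  {"fingers": -1, "dx": 0, "dy": 0, "dz": 0, "spin": 0},
  {"fingers": -1, "dx": 0, "dy": 0, "dz": 0, "spin": 0},
])

```text
clock: 8.82
ee_pos: [0.5581, -0.3703, 0.1835]
tcp_rot: [0.001, -0.684, 0.73, 0.0]
contact_force: [0.0, -0.5, -0.5]
opening: 0.099
```

```bash
python3 w.py w7 .032 .098 ; python3 - <<'E'
from h import *
d=np.load("w7.npy",allow_pickle=True).item(); c=cam("wrist",d["st"])
print("bay px est",proj(c,[.5565,-.3723,.032]))
E
```

```text
8.8167 [ 0.5581 -0.3703  0.1835] [ 0.54  0.68  0.01  1.48 -0.01  0.98 -1.08] 0.099 [ 0.  -0.5 -0.5]
0.032 tool axis px [257.9 171.8] px/m x,y [257.4 163.6] [249.5 172.3]
0.098 tool axis px [257.7 189.1] px/m x,y [257.  179.1] [247.3 189.7]
bay px est [259.74098149 172.98968187]
```

View pics/w7.png

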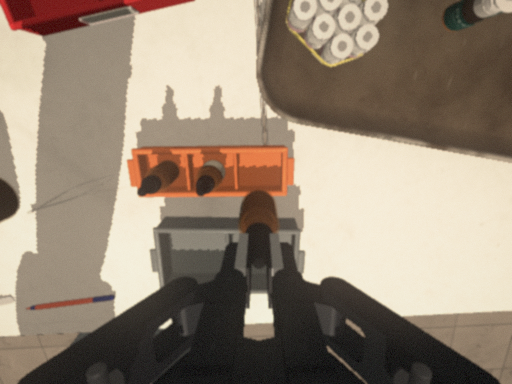

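The -y bay's centre is at about (260,170) and the tool axis at rim height is at (258,172). It's aligned within 3 mm, so I'll lower it.

>>> jog_arm([
  {"fingers": -1, "dx": 0.1, "dy": -0.2, "dz": -3, "spin": 0},
  {"fingers": -1, "dx": 0.1, "dy": -0.2, "dz": -6, "spin": 0},
  {"fingers": -1, "dx": 0.1, "dy": -0.2, "dz": -9, "spin": 0},
  {"fingers": -1, "dx": 0.1, "dy": -0.2, "dz": -11, "spin": 0},
  {"fingers": -1, "dx": 0.1, "dy": -0.2, "dz": -12.1, "spin": 0},
  {"fingers": -1, "dx": 0.1, "dy": -0.2, "dz": -12.1, "spin": 0},
  {"fingers": -1, "dx": 0.1, "dy": -0.2, "dz": -12.1, "spin": 0},
  {"fingers": -0.8, "dx": 0.1, "dy": -0.2, "dz": -12.1, "spin": 0},
  {"fingers": -0.5, "dx": 0.1, "dy": -0.2, "dz": -12.1, "spin": 0},
  {"fingers": -0.3, "dx": 0.1, "dy": -0.2, "dz": -12.1, "spin": 0},
  {"fingers": -0.3, "dx": 0.1, "dy": -0.2, "dz": -12.1, "spin": 0},
  {"fingers": -0.3, "dx": 0.1, "dy": -0.2, "dz": -12.1, "spin": 0},
])

```text
clock: 9.87
ee_pos: [0.5576, -0.3747, 0.0628]
tcp_rot: [0.0, -0.683, 0.731, -0.0]
contact_force: [0.2, 0.4, 0.6]
opening: 0.351
```

>>> jog_arm([
  {"fingers": -0.3, "dx": 0, "dy": 0, "dz": 3, "spin": 0},
  {"fingers": -0.3, "dx": 0, "dy": 0, "dz": 7, "spin": 0},
  {"fingers": 0, "dx": 0, "dy": 2, "dz": 10, "spin": 0},
  {"fingers": 0.2, "dx": 0, "dy": 6, "dz": 13, "spin": 0},
  {"fingers": 0.2, "dx": 0, "dy": 10, "dz": 14, "spin": 0},
  {"fingers": 0.2, "dx": 0, "dy": 14, "dz": 14, "spin": 0},
  {"fingers": 0.2, "dx": 0, "dy": 18, "dz": 14, "spin": 0},
  {"fingers": 0.2, "dx": -1, "dy": 22, "dz": 14, "spin": 0},
  {"fingers": 0.2, "dx": -2, "dy": 26, "dz": 14, "spin": 0},
  {"fingers": 0.2, "dx": -2, "dy": 30, "dz": 14, "spin": 0},
  {"fingers": 0.2, "dx": -2, "dy": 33, "dz": 14, "spin": 0},
  {"fingers": 0.2, "dx": -2, "dy": 35.5, "dz": 14, "spin": 0},
])

```text
clock: 10.87
ee_pos: [0.5371, -0.0159, 0.2029]
tcp_rot: [0.001, -0.684, 0.73, 0.0]
contact_force: [0.0, 0.0, -0.9]
opening: 0.601
```

>>> jog_arm([
  {"fingers": 0.2, "dx": 0, "dy": 0, "dz": 0, "spin": 0},
  {"fingers": 0.2, "dx": 0, "dy": 0, "dz": 0, "spin": 0},
  {"fingers": 0.2, "dx": 0, "dy": 0, "dz": 0, "spin": 0},
])

```text
clock: 11.12
ee_pos: [0.5375, -0.0206, 0.2026]
tcp_rot: [-0.0, -0.683, 0.731, -0.0]
contact_force: [-0.3, 0.9, 0.8]
opening: 0.598
```

```bash
python3 w.py w8 .155 .144 ; python3 - <<'E'
from h import *
d=np.load("w8.npy",allow_pickle=True).item(); c=cam("wrist",d["st"])
h=cv2.cvtColor(d["im"],cv2.COLOR_RGB2HSV); g=d["im"].min(2)
m=((g>90)&(h[...,1]<60)).astype('uint8')
n,l,s,ce=cv2.connectedComponentsWithStats(m)
for i in range(1,n):
    if 200<s[i,4]<20000: print(s[i],ce[i].round(0),ray(c,ce[i],.155).round(3))
E
```

```text
11.1167 [ 0.5375 -0.0206  0.2026] [-0.02  0.47  0.01  1.84 -0.    0.83 -1.65] 0.598 [-0.3  0.9  0.8]
0.155 tool axis px [257.3 203.2] px/m x,y [256.4 191.8] [245.3 203.9]
0.144 tool axis px [257.3 198.6] px/m x,y [256.5 187.7] [245.8 199.4]
```

View pics/w8.png

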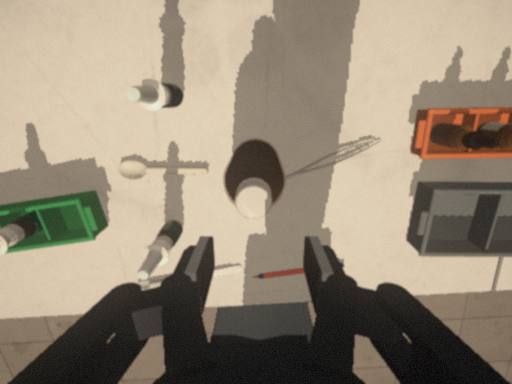

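The syrup cap's top face is centred at about (253,200) and the tool axis at that height is at (257,203). The correction is +0.3 cm in both x and y. The spray tips are near (133,95) and (148,272).

>>> jog_arm([
  {"fingers": 0.2, "dx": 0.3, "dy": 0.3, "dz": 0, "spin": 0},
  {"fingers": 0.2, "dx": 0.3, "dy": 0.3, "dz": -2, "spin": 0},
  {"fingers": 0.2, "dx": 0.3, "dy": 0.3, "dz": -5, "spin": 0},
  {"fingers": 0.2, "dx": 0.3, "dy": 0.3, "dz": -7, "spin": 0},
  {"fingers": 0.2, "dx": 0.3, "dy": 0.3, "dz": -7.6, "spin": 0},
  {"fingers": 0.2, "dx": 0.3, "dy": 0.3, "dz": -7.6, "spin": 0},
  {"fingers": -1, "dx": 0.3, "dy": 0.3, "dz": -7.6, "spin": 0},
  {"fingers": -1, "dx": 0.3, "dy": 0.3, "dz": -7.6, "spin": 0},
  {"fingers": -1, "dx": 0.3, "dy": 0.3, "dz": -7.6, "spin": 0},
  {"fingers": -1, "dx": 0.3, "dy": 0.3, "dz": -7.6, "spin": 0},
  {"fingers": -1, "dx": 0.3, "dy": 0.3, "dz": -7.6, "spin": 0},
  {"fingers": -1, "dx": 0.3, "dy": 0.3, "dz": -7.6, "spin": 0},
], force=70)

```text
clock: 12.17
ee_pos: [0.5418, -0.0164, 0.128]
tcp_rot: [0.001, -0.683, 0.731, -0.001]
contact_force: [-0.4, 1.1, 6.6]
opening: 0.292
```

```bash
python3 - <<'E'
from h import *
d=np.load("w8.npy",allow_pickle=True).item(); c=cam("wrist",d["st"])
for uv in ((133,95),(147,272)): print("tip",ray(c,uv,.118).round(3))
P=[ray(c,p,.044)[:2] for p in ((96,193),(104,237))]
print(np.round(P,4), np.linalg.norm(P[0]-P[1]))
E
```

```text
tip [0.63  0.08  0.118]
tip [0.453 0.103 0.118]
[[0.5222 0.182 ]
 [0.4612 0.187 ]] 0.0611157146732693
```

>>> jog_arm([
  {"fingers": -1, "dx": 0, "dy": 0, "dz": 1.5, "spin": 0},
  {"fingers": -1, "dx": 0, "dy": 0, "dz": 4, "spin": 0},
  {"fingers": -1, "dx": 0, "dy": -1, "dz": 6.5, "spin": 0},
  {"fingers": -1, "dx": -1, "dy": -4, "dz": 7.5, "spin": 0},
  {"fingers": -1, "dx": -2, "dy": -7, "dz": 7.5, "spin": 0},
  {"fingers": -1, "dx": -3.2, "dy": -10.5, "dz": 7.5, "spin": 0},
  {"fingers": -1, "dx": -4.5, "dy": -14, "dz": 7.5, "spin": 0},
  {"fingers": -1, "dx": -6, "dy": -17.5, "dz": 7.5, "spin": 0},
  {"fingers": -1, "dx": -7.3, "dy": -21, "dz": 7.5, "spin": 0},
  {"fingers": -1, "dx": -8.5, "dy": -24, "dz": 7.5, "spin": 0},
  {"fingers": -1, "dx": -9.2, "dy": -26, "dz": 7.5, "spin": 0},
  {"fingers": -1, "dx": -9.4, "dy": -26.4, "dz": 7.5, "spin": 0},
])

```text
clock: 13.17
ee_pos: [0.4433, -0.2862, 0.2014]
tcp_rot: [-0.002, -0.68, 0.733, -0.001]
contact_force: [0.2, -0.2, -3.8]
opening: 0.285
```

>>> jog_arm([
  {"fingers": -1, "dx": 0, "dy": 0, "dz": 0, "spin": 0},
  {"fingers": -1, "dx": 0, "dy": 0, "dz": 0, "spin": 0},
  {"fingers": -1, "dx": 0, "dy": 0, "dz": 0, "spin": 0},
])

```text
clock: 13.42
ee_pos: [0.4472, -0.2787, 0.2013]
tcp_rot: [0.001, -0.684, 0.73, 0.0]
contact_force: [0.6, 0.3, -4.5]
opening: 0.29
```

```bash
python3 w.py w9 .044 ; python3 - <<'E'
from h import *
d=np.load("w9.npy",allow_pickle=True).item(); c=cam("wrist",d["st"])
print("bay px est",proj(c,[.448,-.2808,.044]))
E
```

```text
13.4167 [ 0.4472 -0.2787  0.2013] [ 0.49  0.46  0.02  1.87 -0.02  0.82 -1.12] 0.29 [ 0.6  0.3 -4.5]
0.044 tool axis px [257.9 170.5] px/m x,y [257.4 162.4] [249.7 171. ]
bay px est [259.64553111 169.73128426]
```

View pics/w9.png

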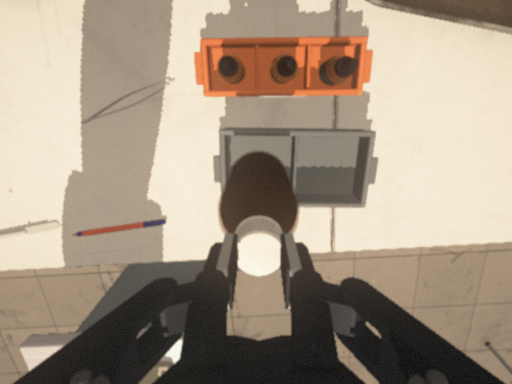

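The +y bay's centre is at about (259,168) and the tool axis at rim height is at (258,170). All three droppers stand upright in the orange tray. I'll correct by 2 mm and lower the syrup.

>>> jog_arm([
  {"fingers": -1, "dx": 0.2, "dy": -0.2, "dz": 0, "spin": 0},
  {"fingers": -1, "dx": 0.2, "dy": -0.2, "dz": -1.5, "spin": 0},
  {"fingers": -1, "dx": 0.2, "dy": -0.2, "dz": -3.5, "spin": 0},
  {"fingers": -1, "dx": 0.2, "dy": -0.2, "dz": -5.5, "spin": 0},
  {"fingers": -1, "dx": 0.2, "dy": -0.2, "dz": -6.7, "spin": 0},
  {"fingers": -1, "dx": 0.2, "dy": -0.2, "dz": -6.7, "spin": 0},
  {"fingers": -1, "dx": 0.2, "dy": -0.2, "dz": -6.7, "spin": 0},
])

```text
clock: 14.05
ee_pos: [0.4491, -0.2818, 0.1341]
tcp_rot: [0.0, -0.683, 0.73, 0.0]
contact_force: [0.2, 0.1, -4.3]
opening: 0.292
```

>>> jog_arm([
  {"fingers": -1, "dx": 0, "dy": 0, "dz": -0.2, "spin": 0},
  {"fingers": -1, "dx": 0, "dy": 0, "dz": -0.2, "spin": 0},
  {"fingers": -0.6, "dx": 0, "dy": 0, "dz": -0.2, "spin": 0},
  {"fingers": -0.2, "dx": 0, "dy": 0, "dz": -0.2, "spin": 0},
  {"fingers": 0, "dx": 0, "dy": 0, "dz": -0.2, "spin": 0},
  {"fingers": 0, "dx": 0, "dy": 0, "dz": -0.2, "spin": 0},
  {"fingers": 0, "dx": 0, "dy": 0, "dz": 0.5, "spin": 0},
  {"fingers": 0, "dx": 0, "dy": 0, "dz": 2, "spin": 0},
  {"fingers": 0, "dx": 0, "dy": 0, "dz": 4.5, "spin": 0},
  {"fingers": 0, "dx": 0, "dy": 1, "dz": 6.5, "spin": 0},
  {"fingers": 0, "dx": 0, "dy": 4, "dz": 7, "spin": 0},
  {"fingers": 0, "dx": 0, "dy": 8, "dz": 7, "spin": 0},
])

```text
clock: 15.05
ee_pos: [0.45, -0.2058, 0.2071]
tcp_rot: [0.001, -0.68, 0.733, -0.003]
contact_force: [0.8, 0.5, -0.0]
opening: 0.494
```

>>> jog_arm([
  {"fingers": 0, "dx": 0, "dy": 4, "dz": 0, "spin": 0},
  {"fingers": 0, "dx": 0, "dy": 8, "dz": 0, "spin": 0},
  {"fingers": 0, "dx": 0, "dy": 12, "dz": 0, "spin": 0},
  {"fingers": 0, "dx": 0, "dy": 16, "dz": 0, "spin": 0},
  {"fingers": 0, "dx": 0, "dy": 20, "dz": -1, "spin": 0},
  {"fingers": 0, "dx": 0, "dy": 24, "dz": -2, "spin": 0},
  {"fingers": 0, "dx": 0, "dy": 27, "dz": -3, "spin": 0},
  {"fingers": 0, "dx": 0, "dy": 30, "dz": -4, "spin": 0},
  {"fingers": 0, "dx": 0.1, "dy": 30.6, "dz": -4.7, "spin": 0},
  {"fingers": 0, "dx": 0.1, "dy": 30.6, "dz": -4.7, "spin": 0},
  {"fingers": 0, "dx": 0.1, "dy": 30.6, "dz": -4.7, "spin": 0},
  {"fingers": 0, "dx": 0.1, "dy": 30.6, "dz": -4.7, "spin": 0},
])

```text
clock: 16.05
ee_pos: [0.4499, 0.1017, 0.158]
tcp_rot: [0.0, -0.682, 0.731, -0.001]
contact_force: [-0.4, -1.2, 0.8]
opening: 0.504
```

```bash
python3 w.py w10 .118 .1
```

```text
16.05 [0.4499 0.1017 0.158 ] [-0.27  0.44 -0.02  2.08  0.02  0.62 -1.94] 0.504 [-0.4 -1.2  0.8]
0.118 tool axis px [257.2 206.6] px/m x,y [256.3 194.9] [244.8 207.4]
0.1 tool axis px [257.3 198.9] px/m x,y [256.5 187.9] [245.8 199.6]
```

View pics/w10.png

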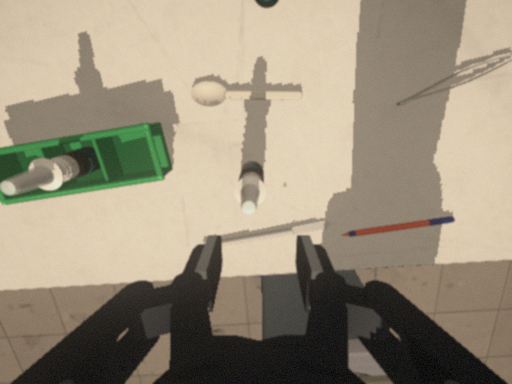

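The spray tip is at (248,207) and the tool axis at that height is at (257,207), so the correction is +0.7 cm in y. The green tray's -y bay spans about (94,134), (150,126), (161,179) and (104,185).

>>> jog_arm([
  {"fingers": 0, "dx": 0, "dy": 0.7, "dz": 0, "spin": 0},
  {"fingers": 0, "dx": 0, "dy": 0.7, "dz": -2, "spin": 0},
  {"fingers": 0, "dx": 0, "dy": 0.7, "dz": -5, "spin": 0},
  {"fingers": 0, "dx": 0, "dy": 0.7, "dz": -6.8, "spin": 0},
  {"fingers": 0, "dx": 0, "dy": 0.7, "dz": -7.1, "spin": 0},
  {"fingers": 0, "dx": 0, "dy": 0.7, "dz": -7.1, "spin": 0},
  {"fingers": -1, "dx": 0, "dy": 0.7, "dz": -7.1, "spin": 0},
  {"fingers": -1, "dx": 0, "dy": 0.7, "dz": -7.1, "spin": 0},
  {"fingers": -1, "dx": 0, "dy": 0.7, "dz": -7.1, "spin": 0},
  {"fingers": -1, "dx": 0, "dy": 0.7, "dz": -7.1, "spin": 0},
  {"fingers": -1, "dx": 0, "dy": 0.7, "dz": -7.1, "spin": 0},
  {"fingers": -1, "dx": 0, "dy": 0.7, "dz": -7.1, "spin": 0},
], force=40)

```text
clock: 17.1
ee_pos: [0.4507, 0.1106, 0.0877]
tcp_rot: [0.001, -0.683, 0.731, -0.001]
contact_force: [0.6, 0.2, 6.9]
opening: 0.14
```

```bash
python3 - <<'E'
from h import *
d=np.load("w10.npy",allow_pickle=True).item(); c=cam("wrist",d["st"])
q=((94,134),(150,126),(161,179),(104,185))
P=np.array([ray(c,p,.044)[:2] for p in q]); print(P.round(3).tolist(),P.mean(0).round(4))
print("kept tip",ray(c,(8,188),.124).round(3), "sprayF", )
t=cam("top"); ti=cv2.imread("pics/top0.png")
print("kept top cam",ray(t,(140.5,236.5),.124).round(3))
# green mask wrist
h=cv2.cvtColor(d["im"],cv2.COLOR_RGB2HSV); m=((h[...,0]>45)&(h[...,0]<80)&(h[...,1]>100)).astype('uint8')
x=cv2.findContours(m,0,2)[0]; x=max(x,key=cv2.contourArea); a=cv2.approxPolyDP(x,4,True)[:,0]
print([(p.tolist(),ray(c,p,.044)[:2].round(3).tolist()) for p in a])
E
```

```text
[[0.51, 0.262], [0.514, 0.204], [0.459, 0.203], [0.457, 0.265]] [0.4848 0.2334]
kept tip [0.481 0.29  0.124] sprayF
kept top cam [0.479 0.279 0.124]
[([162, 137], [0.502, 0.194]), ([143, 124], [0.516, 0.211]), ([0, 149], [0.502, 0.361]), ([2, 178], [0.472, 0.37]), ([26, 169], [0.479, 0.342]), ([37, 156], [0.492, 0.326]), ([93, 146], [0.498, 0.266]), ([101, 167], [0.476, 0.263]), ([76, 178], [0.466, 0.292]), ([80, 183], [0.46, 0.29]), ([92, 180], [0.463, 0.276]), ([92, 186], [0.456, 0.278]), ([77, 184], [0.46, 0.293]), ([10, 198], [0.449, 0.37]), ([0, 192], [0.457, 0.378]), ([0, 199], [0.449, 0.381]), ([7, 203], [0.444, 0.375]), ([162, 178], [0.46, 0.202]), ([161, 168], [0.471, 0.201]), ([168, 165], [0.473, 0.193])]
```

>>> jog_arm([
  {"fingers": -1, "dx": 0, "dy": 0, "dz": 1.5, "spin": 0},
  {"fingers": -1, "dx": 0, "dy": 0, "dz": 4.5, "spin": 0},
  {"fingers": -1, "dx": 0.3, "dy": 1, "dz": 7, "spin": 0},
  {"fingers": -1, "dx": 1, "dy": 3.5, "dz": 7.5, "spin": 0},
  {"fingers": -1, "dx": 1.8, "dy": 6.5, "dz": 7.5, "spin": 0},
  {"fingers": -1, "dx": 2.6, "dy": 9.5, "dz": 7.5, "spin": 0},
  {"fingers": -1, "dx": 3.3, "dy": 11.8, "dz": 7.5, "spin": 0},
  {"fingers": -1, "dx": 3.4, "dy": 12.3, "dz": 7.5, "spin": 0},
  {"fingers": -1, "dx": 3.4, "dy": 12.3, "dz": 7.5, "spin": 0},
  {"fingers": -1, "dx": 3.4, "dy": 12.3, "dz": 7.5, "spin": 0},
  {"fingers": -1, "dx": 3.4, "dy": 12.3, "dz": 7.5, "spin": 0},
])

```text
clock: 18.02
ee_pos: [0.4831, 0.2314, 0.1614]
tcp_rot: [-0.001, -0.682, 0.731, -0.0]
contact_force: [-0.7, -0.4, -0.2]
opening: 0.139
```

```bash
python3 w.py w11 .044
```

```text
18.0167 [0.4831 0.2314 0.1614] [-0.49  0.53 -0.02  1.89  0.01  0.73 -2.15] 0.139 [-0.7 -0.4 -0.2]
0.044 tool axis px [257.5 179.6] px/m x,y [256.8 170.6] [248.1 180.3]
```

View pics/w11.png

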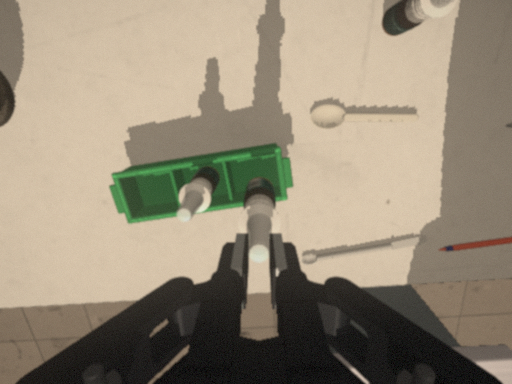

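The green rim corners are at about (114,174), (279,147), (288,199) and (129,222). That puts the -y bay centre at (255,177), with the tool axis at (257,180), so the correction is +0.25 cm in x and +0.2 cm in y.

>>> jog_arm([
  {"fingers": -1, "dx": 0.2, "dy": 0.2, "dz": -1, "spin": 0},
  {"fingers": -1, "dx": 0.2, "dy": 0.2, "dz": -3, "spin": 0},
  {"fingers": -1, "dx": 0.2, "dy": 0.2, "dz": -5, "spin": 0},
  {"fingers": -1, "dx": 0.2, "dy": 0.2, "dz": -6.3, "spin": 0},
  {"fingers": -1, "dx": 0.2, "dy": 0.2, "dz": -6.8, "spin": 0},
  {"fingers": -1, "dx": 0.2, "dy": 0.2, "dz": -6.8, "spin": 0},
  {"fingers": -1, "dx": 0.2, "dy": 0.2, "dz": -6.8, "spin": 0},
  {"fingers": -0.8, "dx": 0.2, "dy": 0.2, "dz": -6.8, "spin": 0},
  {"fingers": -0.5, "dx": 0.2, "dy": 0.2, "dz": -6.8, "spin": 0},
  {"fingers": -0.3, "dx": 0.2, "dy": 0.2, "dz": -6.8, "spin": 0},
  {"fingers": -0.3, "dx": 0.2, "dy": 0.2, "dz": -6.8, "spin": 0},
  {"fingers": -0.3, "dx": 0.2, "dy": 0.2, "dz": -6.8, "spin": 0},
])

```text
clock: 19.07
ee_pos: [0.4854, 0.2351, 0.0932]
tcp_rot: [-0.0, -0.683, 0.731, 0.0]
contact_force: [-0.5, -0.3, 0.5]
opening: 0.349
```

```bash
python3 - <<'E'
from h import *
d=np.load("w11.npy",allow_pickle=True).item(); c=cam("wrist",d["st"])
P=np.array([ray(c,p,.044)[:2] for p in ((114,174),(279,147),(288,199),(129,222))]); m=P.mean(0); e=(P[0]+P[3]-P[1]-P[2])/2
print(P.round(3).tolist(),m,np.linalg.norm(e)); e/=np.linalg.norm(e); print("L",m+.058*e,"R",m-.058*e, "kept tip",ray(c,(185,213),.124))
E
```

```text
[[0.5, 0.383], [0.516, 0.207], [0.459, 0.2], [0.444, 0.379]] [0.47964011 0.2920647 ] 0.1784647147435115
L [0.47448611 0.34983525] R [0.48479412 0.23429415] kept tip [0.48256223 0.28931251 0.124     ]
```

>>> jog_arm([
  {"fingers": -0.3, "dx": 0, "dy": 0, "dz": 2, "spin": 0},
  {"fingers": -0.3, "dx": 0, "dy": 0, "dz": 5, "spin": 0},
  {"fingers": -0.3, "dx": 0, "dy": -1, "dz": 7, "spin": 0},
  {"fingers": -0.2, "dx": 1, "dy": -4, "dz": 7, "spin": 0},
  {"fingers": 0, "dx": 3, "dy": -7, "dz": 7, "spin": 0},
  {"fingers": 0, "dx": 5, "dy": -10, "dz": 7, "spin": 0},
  {"fingers": 0, "dx": 7.5, "dy": -12.5, "dz": 7, "spin": 0},
  {"fingers": 0, "dx": 10, "dy": -14, "dz": 7, "spin": 0},
  {"fingers": 0, "dx": 12.5, "dy": -15, "dz": 7, "spin": 0},
  {"fingers": 0, "dx": 14.3, "dy": -15.4, "dz": 7, "spin": 0},
  {"fingers": 0, "dx": 14.5, "dy": -15.4, "dz": 7, "spin": 0},
  {"fingers": 0, "dx": 14.5, "dy": -15.4, "dz": 7, "spin": 0},
])

```text
clock: 20.07
ee_pos: [0.6306, 0.081, 0.1627]
tcp_rot: [-0.0, -0.682, 0.731, 0.0]
contact_force: [0.4, 0.3, -0.8]
opening: 0.497
```

>>> jog_arm([
  {"fingers": 0, "dx": 0, "dy": 0, "dz": 0, "spin": 0},
  {"fingers": 0, "dx": 0, "dy": 0, "dz": 0, "spin": 0},
])

```text
clock: 20.23
ee_pos: [0.6289, 0.0824, 0.1632]
tcp_rot: [-0.0, -0.683, 0.73, 0.001]
contact_force: [-0.1, 0.1, -0.1]
opening: 0.497
```

```bash
python3 w.py w12 .118 .1
```

```text
20.2333 [0.6289 0.0824 0.1632] [-0.16  0.65 -0.02  1.61  0.02  0.88 -1.83] 0.497 [-0.1  0.1 -0.1]
0.118 tool axis px [257.3 204.1] px/m x,y [256.5 192.6] [245.2 204.8]
0.1 tool axis px [257.4 196.7] px/m x,y [256.7 185.9] [246.1 197.4]
```

View pics/w12.png

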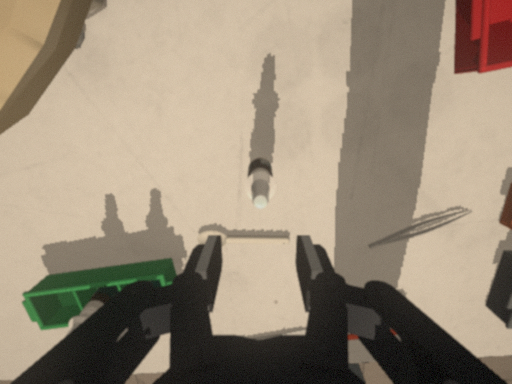

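The tip is at (260,201) and the tool axis at that height is at (257,204), so the correction is +0.25 cm in x and -0.2 cm in y. The carousel is well clear at the upper left.

>>> jog_arm([
  {"fingers": 0, "dx": 0.2, "dy": -0.2, "dz": 0, "spin": 0},
  {"fingers": 0, "dx": 0.2, "dy": -0.2, "dz": -2, "spin": 0},
  {"fingers": 0, "dx": 0.2, "dy": -0.2, "dz": -5, "spin": 0},
  {"fingers": 0, "dx": 0.2, "dy": -0.2, "dz": -7, "spin": 0},
  {"fingers": 0, "dx": 0.2, "dy": -0.2, "dz": -7.5, "spin": 0},
  {"fingers": 0, "dx": 0.2, "dy": -0.2, "dz": -7.5, "spin": 0},
  {"fingers": -1, "dx": 0.2, "dy": -0.2, "dz": -7.5, "spin": 0},
  {"fingers": -1, "dx": 0.2, "dy": -0.2, "dz": -7.5, "spin": 0},
  {"fingers": -1, "dx": 0.2, "dy": -0.2, "dz": -7.5, "spin": 0},
  {"fingers": -1, "dx": 0.2, "dy": -0.2, "dz": -7.5, "spin": 0},
  {"fingers": -1, "dx": 0.2, "dy": -0.2, "dz": -7.5, "spin": 0},
  {"fingers": -1, "dx": 0.2, "dy": -0.2, "dz": -7.5, "spin": 0},
])

```text
clock: 21.28
ee_pos: [0.6339, 0.0797, 0.0902]
tcp_rot: [0.001, -0.683, 0.731, -0.001]
contact_force: [0.7, 0.5, 6.5]
opening: 0.133
```

>>> jog_arm([
  {"fingers": -1, "dx": 0, "dy": 0, "dz": 1.5, "spin": 0},
  {"fingers": -1, "dx": 0, "dy": 0, "dz": 4.5, "spin": 0},
  {"fingers": -1, "dx": -2, "dy": 0, "dz": 7.5, "spin": 0},
  {"fingers": -1, "dx": -5, "dy": 0, "dz": 10, "spin": 0},
  {"fingers": -1, "dx": -8, "dy": 1, "dz": 12, "spin": 0},
  {"fingers": -1, "dx": -11, "dy": 3, "dz": 14, "spin": 0},
  {"fingers": -1, "dx": -14, "dy": 5, "dz": 14.5, "spin": 0},
  {"fingers": -1, "dx": -15.9, "dy": 8, "dz": 14.5, "spin": 0},
  {"fingers": -1, "dx": -15.9, "dy": 11.5, "dz": 14.5, "spin": 0},
  {"fingers": -1, "dx": -15.9, "dy": 15, "dz": 14.5, "spin": 0},
  {"fingers": -1, "dx": -15.9, "dy": 18.5, "dz": 14.5, "spin": 0},
  {"fingers": -1, "dx": -15.9, "dy": 22, "dz": 14.5, "spin": 0},
])

```text
clock: 22.28
ee_pos: [0.4732, 0.3009, 0.2341]
tcp_rot: [0.0, -0.683, 0.731, -0.0]
contact_force: [-0.5, 0.2, -0.2]
opening: 0.139
```

>>> jog_arm([
  {"fingers": -1, "dx": 0, "dy": 3, "dz": 0, "spin": 0},
  {"fingers": -1, "dx": 0, "dy": 5, "dz": 0, "spin": 0},
  {"fingers": -1, "dx": 0, "dy": 5, "dz": 0, "spin": 0},
  {"fingers": -1, "dx": 0, "dy": 5, "dz": 0, "spin": 0},
  {"fingers": -1, "dx": 0, "dy": 5, "dz": 0, "spin": 0},
])

```text
clock: 22.7
ee_pos: [0.4736, 0.3481, 0.2333]
tcp_rot: [-0.001, -0.683, 0.731, -0.0]
contact_force: [0.6, -0.4, -0.2]
opening: 0.135
```

```bash
python3 w.py w13 .044; python3 - <<'E'
from h import *
d=np.load("w13.npy",allow_pickle=True).item(); c=cam("wrist",d["st"])
h=cv2.cvtColor(d["im"],cv2.COLOR_RGB2HSV); m=((h[...,0]>45)&(h[...,0]<80)&(h[...,1]>100)).astype('uint8')
x=max(cv2.findContours(m,0,2)[0],key=cv2.contourArea); a=cv2.approxPolyDP(cv2.convexHull(x),3,True)[:,0]
print([(p.tolist(),ray(c,p,.044)[:2].round(3).tolist()) for p in a])
E
```

```text
22.7 [0.4736 0.3481 0.2333] [-0.65  0.51 -0.06  1.66  0.03  0.97 -2.35] 0.135 [ 0.6 -0.4 -0.2]
0.044 tool axis px [257.6 164.4] px/m x,y [257.1 156.9] [250.1 164.9]
[([357, 127], [0.513, 0.22]), ([348, 170], [0.458, 0.229]), ([238, 187], [0.444, 0.377]), ([228, 176], [0.461, 0.389]), ([225, 157], [0.486, 0.39]), ([230, 146], [0.5, 0.382]), ([316, 130], [0.513, 0.271])]
```

The colour-mask contour puts the left bay at about (0.475, 0.349). The tool is at (0.4736, 0.348), so I'll lower it.

>>> jog_arm([
  {"fingers": -1, "dx": 0.1, "dy": 0.1, "dz": -3, "spin": 0},
  {"fingers": -1, "dx": 0.1, "dy": 0.1, "dz": -6, "spin": 0},
  {"fingers": -1, "dx": 0.1, "dy": 0.1, "dz": -8.5, "spin": 0},
  {"fingers": -1, "dx": 0.1, "dy": 0.1, "dz": -11, "spin": 0},
  {"fingers": -1, "dx": 0.1, "dy": 0.1, "dz": -13, "spin": 0},
  {"fingers": -1, "dx": 0.1, "dy": 0.1, "dz": -13.7, "spin": 0},
  {"fingers": -1, "dx": 0.1, "dy": 0.1, "dz": -13.7, "spin": 0},
  {"fingers": -1, "dx": 0.1, "dy": 0.1, "dz": -13.7, "spin": 0},
  {"fingers": -0.7, "dx": 0.1, "dy": 0.1, "dz": -13.7, "spin": 0},
  {"fingers": -0.3, "dx": 0.1, "dy": 0.1, "dz": -13.7, "spin": 0},
  {"fingers": -0.3, "dx": 0.1, "dy": 0.1, "dz": -13.7, "spin": 0},
  {"fingers": -0.3, "dx": 0.1, "dy": 0.1, "dz": -13.7, "spin": 0},
])

```text
clock: 23.75
ee_pos: [0.4746, 0.3502, 0.0967]
tcp_rot: [0.0, -0.683, 0.731, -0.0]
contact_force: [-0.1, 0.3, -1.0]
opening: 0.352
```

>>> jog_arm([
  {"fingers": -0.3, "dx": 0, "dy": 0, "dz": 2, "spin": 0},
  {"fingers": -0.3, "dx": 0, "dy": 0, "dz": 5, "spin": 0},
  {"fingers": -0.3, "dx": 0, "dy": 0, "dz": 9, "spin": 0},
  {"fingers": -0.3, "dx": 0, "dy": 0, "dz": 13, "spin": 0},
  {"fingers": -0.3, "dx": 0, "dy": -4, "dz": 15, "spin": 0},
  {"fingers": -0.3, "dx": 0, "dy": -8, "dz": 15, "spin": 0},
  {"fingers": -0.3, "dx": 0, "dy": -12, "dz": 15, "spin": 0},
  {"fingers": -0.3, "dx": 0, "dy": -16, "dz": 15, "spin": 0},
  {"fingers": -0.3, "dx": 0, "dy": -20, "dz": 15, "spin": 0},
  {"fingers": -0.3, "dx": 0, "dy": -24, "dz": 15, "spin": 0},
  {"fingers": -0.3, "dx": 0, "dy": -28, "dz": 15, "spin": 0},
  {"fingers": -0.3, "dx": 0, "dy": -32, "dz": 15, "spin": 0},
])

```text
clock: 24.75
ee_pos: [0.474, 0.0285, 0.2468]
tcp_rot: [0.0, -0.683, 0.73, -0.0]
contact_force: [2.1, -0.9, -0.1]
opening: 0.348
```

>>> jog_arm([
  {"fingers": -0.3, "dx": 0, "dy": 0, "dz": 0, "spin": 0},
  {"fingers": -0.3, "dx": 0, "dy": 0, "dz": 0, "spin": 0},
  {"fingers": -0.3, "dx": 0, "dy": 0, "dz": 0, "spin": 0},
])

```text
clock: 25.0
ee_pos: [0.4745, 0.0309, 0.2466]
tcp_rot: [0.0, -0.683, 0.731, 0.0]
contact_force: [0.7, 0.4, -0.1]
opening: 0.353
```

```bash
python3 - <<'E'
from h import *
a=manip.camera("scene")[:,:,::-1]; b=manip.camera("top")[:,:,::-1]
s=cv2.resize(a[120:345,110:450],(680,450)[0:2],interpolation=cv2.INTER_CUBIC)[:, :]
f=lambda im,x0,x1,y0,y1,k:cv2.resize(im[y0:y1,x0:x1],None,fx=k,fy=k,interpolation=cv2.INTER_CUBIC)
can=np.zeros((600,800,3),'uint8')
p1=f(a,110,230,235,335,3.3); p2=f(a,310,430,130,215,3.3); p3=f(b,95,195,210,262,4); p4=f(b,335,435,182,272,3)
for p,(x,y) in ((p1,(0,0)),(p2,(400,0)),(p3,(0,330)),(p4,(420,330))):
    hh=min(p.shape[0],600-y); ww=min(p.shape[1],800-x); can[y:y+hh,x:x+ww]=p[:hh,:ww]
cv2.imwrite("pics/final.png",can); st=manip.read_state(); print(st["ee_pos"],st["clock"])
t=cam("top"); s=cam("scene")
# expected px in the montage of upright tops/bases
for n,P,h in (("sL",(.4745,.3498),.118),("sR",(.4848,.2343),.118),("dL",(.5631,-.2565),.092),("dR",(.5565,-.3723),.092),("syr",(.448,-.2808),.155)):
    for z in (.006,.006+h):
        q=[*P,z]; A=proj(s,q); B=proj(t,q)
        if P[1]>0: A=(A-[110,235])*3.3; B=(B-[95,210])*4+[0,330]
        else: A=(A-[310,130])*3.3+[400,0]; B=(B-[335,182])*3+[420,330]
        print(n,z,A.round(0),B.round(0))
E
```

```text
[0.47452943 0.03208789 0.24646754] 25.1
sL 0.006 [132. 258.] [119. 451.]
sL 0.124 [ 90. 156.] [ 57. 445.]
sR 0.006 [287. 149.] [302. 432.]
sR 0.124 [266.  42.] [261. 425.]
dL 0.006 [481. 137.] [501. 391.]
dL 0.098 [499.  52.] [527. 378.]
dR 0.006 [580.  89.] [636. 397.]
dR 0.098 [603.   5.] [674. 385.]
syr 0.006 [602. 203.] [535. 526.]
syr 0.161 [651.  52.] [589. 524.]
```

View pics/final.png

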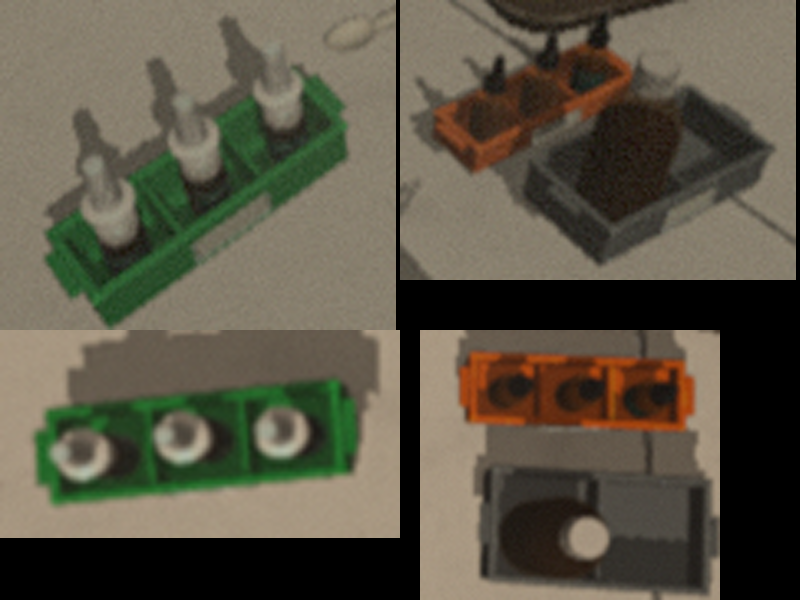

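The last picture shows all three sprays upright in the green tray, three droppers in the orange tray, and the syrup standing in the grey tray's +y bay with its cap at (587,538) over its body centre. I'll check that nothing is moving and hand in.

```bash
python3 - <<'E'
from h import *
a=manip.camera("scene").astype(int)
for _ in range(4): b=manip.camera("scene").astype(int)
d=cv2.blur(np.abs(a-b).max(2).astype('float32'),(5,5)); print("tray diffs",d[235:335,110:230].max(),d[130:215,310:430].max())
print(manip.read_state()["ee_pos"],manip.job_done())
E
```

```text
tray diffs 7.8 12.28
the job is handed in; nothing more can be done
[0.47446817 0.03130412 0.2463547 ] None
```

I put all five loose bottles away in about 25 s of the 106 s allowed and handed the job in. The two sprays are in the outer bays of the green tray, the two droppers are in the outer bays of the orange tray, and the syrup is in the +y bay of the grey tray.

- **Upright and in place:** The last scene and top pictures showed every bottle, including the two kept ones, standing upright in its own bay. The gripper was empty and well clear.
- **Disagreement:** In the top view the droppers and the syrup sat about 5–10 mm toward -x of where I meant to put them. The jaws closed along y, so a bottle could sit off-centre in x within the grip. Some of the offset could also be camera bias, because the kept dropper looked shifted the same way. The bay walls stop any bottle standing on the floor at about 9 mm off in x, inside the 14 mm limit.
- **At rest:** Two pictures taken about 0.2 s apart differed only slightly over the trays (at most 12 of 255). I read that as camera noise and no motion, but I did not measure the noise separately.

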